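# Re-pin the telephone arm

### The arm

A 6-joint arm with a two-finger parallel gripper is mounted at the origin on the work surface. World frame = base frame: x ahead of the robot, y to its left, z up, the work surface at z = 0. Lengths are in m, angles in degrees, forces in N, time in s.
With the tool pointing down it reaches from about 0.4 to 0.825 m from the base axis. Payload 7 kg.
Tool frame: the origin (TCP) lies midway between the tips of the shut fingers; the grasp point (between the pads) lies 19 mm behind it; z points along the fingers, y is the line along which they close (so a half turn about z gives the same grasp; the last joint's range is limited). The gripper opens to 88 mm and grips with 3 to 60 N. Pads are 19 mm wide; open, the fingers measure 130 mm over their backs; the gripper's body (78 mm by 193 mm) begins 47 mm behind the grasp point.
Start: joints at [-60.499, 20.546, 0.682, 0, -70.136, -16.507], TCP at [0.152, -0.658, 0.191] pointing down, gripper open.
Joint ranges: [-176.03, 176.03], [-82.01, 121.73], [-58.28, 71.71], [-173.87, 95.51], [-174.79, -0.11], [-173.66, 173.66]. Speed limits (degrees/s): [136.94, 136.94, 172.46, 180, 180, 180].

### API

Orientations are given as [roll, pitch, yaw] about the fixed x, y, z axes, in that order (R = Rz(yaw) Ry(pitch) Rx(roll)).
In Python, from plant import r gives the robot as it stands.
- The arm moves only by the tool drive_tool, never from a script. Its argument "commands" is a list of rows, each an object of numbers: "hand": the closure, from 0 (fully open) to 1 (shut); "tx", "ty", "tz": the shift along the world's x, y, z scaled (see below); "turn": the turn about the world's z scaled (see below). A call has 1 to 10 rows; each row is the pose to reach, as a shift and turn from the pose commanded when the call began; what a row does not reach only later rows make up. The controller multiplies each number of a shift by 0.6 m and each number of a turn by 90 degrees. A row lasts 1/10 s, in which the tool goes at most 50 mm and 8.59 degrees, less where a joint would pass 70% of its speed; a pose out of reach is approached as far as the arm can. A call with a number of a shift or a turn outside -1 to 1 is refused whole. A call with a gripper value outside its range is refused whole. The fingers move at their own pace and stop on an object; "grip_force" is the grip in N (left out, the last holds). Time passes only in rows, so rows that repeat a pose let the fingers close. It gives the time, the measured TCP pose, the force, the opening and the grip force at its end, in the units of the state.
- r.get_state(): the state, without advancing time (a new reading comes with each control period).
- r.capture(name): name is "side" or "top"; returns a dict with "frame" (420x560x3 uint8, red, green, blue), "fx", "fy", "cx", "cy" (pixels), "D" ([k1, k2, p1, p2, k3] as OpenCV has them; the pictures are not rectified), "world_from_camera" (4x4, takes a point from camera to world coordinates). Camera axes: x right, y down, z forward; pixel columns grow to the right and rows downward; lengths in m; the calibration is good to about 2 mm. A picture is of the moment at which its call begins. There is no depth.
- r.close_job(): hands the job in; it is judged then, once.
Trained networks look in the newest picture that a camera, given by its name, has taken for a name from the list of things; names that differ only in an ending like _2 or _b are one class to them, and where a whole thing is asked for, a point or a joint stands for the part that bears it (a point fixed in the world has none). Each returns a list of dicts, best first, with "score" (0 to 1); they miss things now and then, are a little off and sometimes report something else, mostly with a low value. They report only what shows in the picture. A call takes as long as a camera call. They do not tell look-alikes from the thing itself.
- r.trace(label, camera): "pixels" (420x560 bool, what is visible of it) and "extent" ([left, top, right, bottom] in pixels, round what is visible of it).
The state is a dict: "time_s": time; "joints": joint angles; "qd": joint speeds; "joint_torque": joint torques, N m; "tcp_pos": TCP position; "eef_rot": TCP orientation; "contact_force": force on the tool from outside, world axes, zero at the start; "moment": the same for the moment, N m; "gripper_width": finger opening in m; "gripper_force": force on a finger pad.
Only numpy, scipy, OpenCV 4.12 (cv2) and the standard library are available. Lean on these libraries where they do the work, as an engineer would, in place of code of your own. Each camera call takes 0.05 s, during which the arm holds its last target. There are 200 camera calls.

### The job

The desk telephone's swing arm has come off its tray. Take the red-headed hinge pin from the blue desk tidy, put it into the eye at the end of the arm, swing the arm over the tray's tongue and find its hidden hole by feel, gently, then push the pin through both knuckles until its head sits fully home on the arm, and let go. Do not press or push on the pin harder than 30 N and leave the mug, the stapler and the clear box where they are.

Things in the scene. Friction and masses are not known exactly. Their poses are not given: they have to be found in the camera images.
- post: Fixed dark steel desk post, foot 90 mm across, carrying the arm's vertical pivot; origin on the desk on the pivot axis. At joint value 0 the arm points along the post's own -y. The hole of the tray's tongue lies 200 mm (within 0.2 mm) from the pivot axis, up to 14 mm to either side, along the post's x, of where the eye is at joint value 0; it is not measured.
- tray: Fixed telephone tray, dark steel, 200 x 210 mm, 50 mm high, white phone on it up to 102 mm high. Origin on the desk 200 mm from the pivot along the post's -y; axes as the post's. On its +y side an orange tongue points at the post: 76 (x) x 44 (y) mm, 14 mm thick, top 50 mm above the desk, vertical through hole 13.5 mm, 0.5 mm chamfer. The tongue is stuck in its sideways slot, up to 14 mm off in x.
- swing_arm (a joint): Arm angle about its vertical pivot, rad, counter-clockwise from above positive (eye moves to the post's +x). Starts at 0.14 to 0.28; eye and tongue hole are in line at some value between -0.071 and 0.071, with the eye hiding the hole. Stiff: stays where left, about 2 N at the eye swings it; range -0.15 to 0.45.
- eye (a point): Centre of the hole's mouth, at the top face, of the arm's eye: yellow block 44 x 44 mm, 16 mm thick, top 68 mm and underside 52 mm above the desk (2 mm above the tongue). Vertical through hole 13 mm across, 1.5 mm chamfer, 200 mm from the pivot axis. z up.
- pin_head (a point): Centre, half-way up, of the hinge pin's round red head, 24 mm across, 30 mm high. Below it a steel shank 12 mm across, 44 mm long, its tip tapering to 10.4 mm over the last 2 mm; the tip's end is 59 mm below this point. About 0.08 kg. At the start it stands upright, loose in a 16 mm hole of the blue desk tidy, head resting on the tidy's top 55 mm above the desk.
- pin_tip (a point): Centre of the end of the pin's shank; z points along the pin to the head. With the pin fully home this lies 44 mm below the eye's mouth.
- tidy: Blue desk tidy, fixed, 50 mm (x) by 94 mm (y), 55 mm high; origin on the desk under the pin's hole; pencils up to 100 mm high stand on its own +y side, the nearest 45 mm from the pin.
- mug: Blue mug, 80 mm across, 90 mm high; origin under its centre. Leave alone.
- stapler: Red and black stapler 36 x 130 mm, 39 mm high; origin under its centre, long along y. Leave alone.
- parts_box: Open clear box 130 x 170 mm, 70 mm high; origin under its centre. Leave alone.
Things that resemble listed ones, but are neither listed nor needed, are in the scene too. What is shaped like the part that bears pin_head but orange or yellow is not meant.

How it is judged (in metres and radians):
On the way:
1. the pin's tip is at least 6 mm down in the arm's eye (z of pin_tip in the frame of eye below -0.006 m and horizontal distance between pin_tip and eye below 0.004 m), for 0.1 s.
At the end, for the whole second after the job is handed in: The pin stands upright (within 0.09 rad) in the arm's eye with its tip at least 41.5 mm below the eye's mouth (head home within 2.5 mm) and within 4 mm of the eye's axis, the arm within 0.08 rad of joint value 0 (so that the pin is through the tray's tongue), arm and pin at rest (z of pin_tip in the frame of eye below -0.0415 m and horizontal distance between pin_tip and eye below 0.004 m and angle between pin_tip's own z axis and vertical below 0.09 rad and value of joint swing_arm between -0.08 and 0.08 rad and velocity of joint swing_arm between -0.05 and 0.05 rad/s and linear speed of pin below 0.02 m/s); the robot touches nothing.
It fails at once if the pin is forced against the arm's eye or the tongue by more than 30 N (contact force between pin and post above 30 N).
It fails at once if the mug, the stapler or the clear box is moved by more than 30 mm (distance of any of mug, stapler, parts_box from where it was at the start of the episode above 0.03 m).
It also fails if it takes over 67 s, if anything falls off the work surface, if the arm or the gripper's body presses on something with over 40 N, if the wrist force passes 120 N, or if a joint passes its speed limit or range.

## Working session

There is one attempt and no reset: what is moved stays moved. The work goes in short steps, Python scripts to look and compute and a tool call to move; the robot and the scene stay as the last step left them, time stands still between calls to the robot, and variables do not carry over. Pictures are saved under pics/ and viewed, at most 10 in all, crops included, and the job is handed in when it is done.

Besides the shell and the picture viewer there is one more tool, called after ">>>" as name([rows], argument=value, ...), one row to a line, values as JSON. drive_tool: Moves the arm, as the interface text tells. Its arguments: {"type":"object","properties":{"commands":{"type":"array"},"grip_force":{"type":"number"}},"required":["commands"]}

```bash
mkdir -p pics
cat > h.py <<'E'
import numpy as np, cv2
from plant import r
def K(c): return np.array([[c["fx"],0,c["cx"]],[0,c["fy"],c["cy"]],[0,0,1.]])
def ray(c,uv):
    p=cv2.undistortPoints(np.array([[uv]],float),K(c),np.array(c["D"],float))[0,0]
    T=np.array(c["world_from_camera"]); return T[:3,3],T[:3,:3]@np.array([p[0],p[1],1])
def at(c,uv,z):
    o,d=ray(c,uv); return (o+d*(z-o[2])/d[2])
def proj(c,P):
    T=np.linalg.inv(np.array(c["world_from_camera"])); P=np.atleast_2d(np.array(P,float))
    return cv2.projectPoints(P,cv2.Rodrigues(T[:3,:3])[0],T[:3,3],K(c),np.array(c["D"],float))[0][:,0]
def cen(m):
    y,x=np.nonzero(m); return np.array([x.mean(),y.mean()])
def save(n,f): cv2.imwrite("pics/"+n,cv2.cvtColor(f,cv2.COLOR_RGB2BGR))
E
python3 - <<'E'
from h import *
np.set_printoptions(precision=4,suppress=True)
for n in("top","side"):
    c=r.capture(n); save(n+"0.png",c["frame"]); print(n,np.array(c["world_from_camera"]).tolist(),c["fx"])
    for l in("post","tray","swing_arm","eye","pin_head","tidy","mug","stapler","parts_box"):
        for d in r.trace(l,n)[:4]:
            m=d["pixels"]; print(n,l,round(d["score"],2),d["extent"],cen(m),m.sum(),at(c,cen(m),.05)[:2])
print(r.get_state())
E
```

```text
top [[-0.0010580899162451478, -0.9977699082725008, 0.0667389735582902, 0.5047505366761698], [-0.9996505332645559, 0.0028181981293918853, 0.026284388963647133, 0.18269237901553664], [-0.026413856015696447, -0.0666878392601568, -0.9974242027869553, 0.9256667329436274], [0.0, 0.0, 0.0, 1.0]] 415.6969944264339
top post 0.86 [284.2, 186.0, 415.8, 255.7] [348.0898 220.93  ] 3342 [0.5301 0.0679]
top tray 0.58 [406.9, 148.2, 520.8, 260.7] [463.0251 203.9558] 9864 [ 0.5651 -0.1738]
top swing_arm 0.84 [291.3, 186.8, 409.3, 244.0] [349.0585 215.9415] 1879 [0.5406 0.0657]
top eye 0.68 [290.7, 187.7, 408.2, 250.1] [349.7574 215.4964] 2069 [0.5415 0.0643]
top pin_head 0.7 [193.9, 263.5, 206.4, 278.8] [201.6364 270.3561] 132 [0.4266 0.376 ]
top pin_head 0.67 [159.8, 251.4, 172.6, 262.5] [165.8392 257.    ] 143 [0.4544 0.4527]
top pin_head 0.53 [212.8, 230.7, 224.7, 244.6] [218.9769 235.6615] 130 [0.4995 0.3399]
top pin_head 0.51 [249.5, 256.1, 262.2, 267.9] [254.694  261.8731] 134 [0.4446 0.2641]
top tidy 0.97 [189.9, 222.6, 238.4, 253.8] [214.0338 235.162 ] 1037 [0.5006 0.3504]
top tidy 0.27 [291.
[... 1824 characters left out ...]
.5154 0.1172]
side parts_box 0.62 [131.3, 181.2, 236.2, 278.9] [184.4577 231.0768] 6911 [0.6699 0.3218]
side parts_box 0.44 [293.8, 104.5, 391.9, 183.5] [341.745  140.0315] 4098 [ 0.5656 -0.165 ]
{'time_s': 1.0, 'joints': array([-60.4981,  20.5456,   0.6804,   0.0009, -70.1375, -16.5077]), 'qd': array([-0.0192,  0.0896, -0.0697,  0.0397,  0.0309, -0.0798]), 'joint_torque': array([ -0.0007, -58.2393,  29.3302,   7.0021,   0.0125,  -0.    ]), 'tcp_pos': array([ 0.1517, -0.6577,  0.1914]), 'eef_rot': array([ 179.9976,   -0.0016, -167.0055]), 'contact_force': array([ 0.2764,  0.5265, -0.0679]), 'moment': array([0.0098, 0.021 , 0.0025]), 'gripper_force': 0.0, 'gripper_width': 0.08777282087140066}
```

Run:
```python
import cv2,numpy as np
a=cv2.imread("pics/top0.png"); b=cv2.imread("pics/side0.png")
A=cv2.resize(a[180:290,150:430],(800,314),interpolation=cv2.INTER_CUBIC)
B=cv2.resize(b[140:350,220:430],(286,286),interpolation=cv2.INTER_CUBIC)
C=cv2.resize(a,(381,286)); 
o=np.zeros((600,800,3),np.uint8); o[:314]=A;o[314:,:286]=B;o[314:,300:681]=C
cv2.imwrite("pics/v1.png",o)
```

```text
(no output)
```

View pics/v1.png

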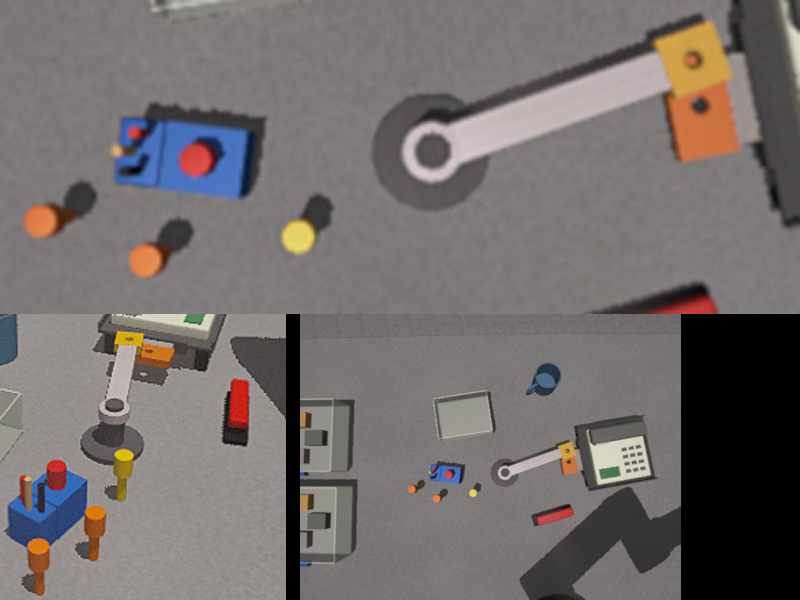

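The red head is in the blue tidy at top pixel (219,236). The orange pins at (166,257) and (202,270) and the yellow one at (255,262) stand loose, so they are decoys; the enlarged crop confirms red is the one meant. The yellow eye is at crop (692,60), and a dark spot on the orange tongue shows at (700,105).

```bash
python3 - <<'E'
from h import *
np.set_printoptions(precision=4,suppress=True)
c=r.capture("top"); f=c["frame"]; hsv=cv2.cvtColor(f,cv2.COLOR_RGB2HSV)
def comp(m,near,n=12):
    k,l,s,ce=cv2.connectedComponentsWithStats(m.astype(np.uint8))
    ok=[i for i in range(1,k) if s[i,4]>n]; i=min(ok,key=lambda i:np.hypot(*(ce[i]-near))); return l==i,ce[i],s[i]
H,S,V=hsv[...,0].astype(int),hsv[...,1],hsv[...,2]
red=((H<5)|(H>172))&(S>140)&(V>90)
m,p,s=comp(red,(219,236)); print("head",p,s,at(c,p,.085),at(c,p,.08))
blue=(H>100)&(H<125)&(S>140)&(V>80); m2,p2,s2=comp(blue,(225,235))
r_=cv2.minAreaRect(cv2.findContours((m2|m).astype(np.uint8),0,1)[0][0]); print("tidy",r_)
# eye yellow block
yel=(H>18)&(H<28)&(S>120)&(V>100); m3,p3,s3=comp(yel,(392,200)); print("eye",p3,s3,at(c,p3,.068))
R=cv2.minAreaRect(max(cv2.findContours(m3.astype(np.uint8),0,1)[0],key=cv2.contourArea)); print("eyerect",R,at(c,R[0],.068))
ora=(H>5)&(H<15)&(S>150)&(V>90); m4,p4,s4=comp(ora,(395,225),100); print("tongue",p4,s4)
cn=max(cv2.findContours(m4.astype(np.uint8),0,1)[0],key=cv2.contourArea); R=cv2.minAreaRect(cn); 
W=np.array([at(c,q,.05)[:2] for q in cn[:,0]],np.float32); print("tongue world rect",cv2.minAreaRect(W),cv2.boxPoints(cv2.minAreaRect(W)))
print(f[205:222,382:406].sum(2))
print(f[192:209,382:402].sum(2))
t=r.trace("tray","top")[0]["pixels"].astype(np.uint8)
cn=max(cv2.findContours(t,0,1)[0],key=cv2.contourArea);W=np.array([at(c,q,.05)[:2] for q in cn[:,0]],np.float32); print("tray",cv2.minAreaRect(W))
# foot & pivot rough
for q in((301.5,233),(300,233)): print(at(c,q,.06))
cs=r.capture("side"); hs=cv2.cvtColor(cs["frame"],cv2.COLOR_RGB2HSV); h=hs[...,0].astype(int)
m,p,s=comp(((h<5)|(h>172))&(hs[...,1]>140)&(hs[...,2]>90),(261,258)); print("side head",p,s, at(cs,p,.07),at(cs,p,.075))
E
python3 - <<'E'
import cv2
a=cv2.imread("pics/top0.png")
o=cv2.resize(a[180:260,280:420],None,fx=5.7,fy=5.7,interpolation=cv2.INTER_NEAREST)[:, :800];cv2.imwrite("pics/v2.png",o)
E
```

```text
head [218.5577 235.375 ] [213 230  12  11 104] [0.5003 0.3345 0.085 ] [0.5003 0.3354 0.08  ]
tidy ((213.52310180664062, 234.31539916992188), (44.280399322509766, 22.822391510009766), 7.125016689300537)
eye [392.2567 199.7458] [378 188  28  26 413] [ 0.573  -0.0211  0.068 ]
eyerect ((392.0, 200.00001525878906), (21.535572052001953, 22.705982208251953), 69.44395446777344) [ 0.5725 -0.0206  0.068 ]
tongue [395.2993 222.859 ] [383 209  25  27 461]
tongue world rect ((0.5273910164833069, -0.030294548720121384), (0.0495365709066391, 0.04450369253754616), 10.167614936828613) [[ 0.4991 -0.0128]
 [ 0.5069 -0.0566]
 [ 0.5557 -0.0478]
 [ 0.5478 -0.004 ]]
[[513 455 442 445 449 446 443 446 442 436 433 430 438 437 438 434 437 441
  447 449 447 444 440 441]
 [524 472 445 444 449 447 447 446 447 444 441 446 439 437 434 437 437 440
  442 441 440 442 440 436]
 [549 509 450 444 447 452 445 441 439 440 439 439 439 442 440 438 440 441
  440 440 430 435 441 448]
 [541 523 478 449 443 444 441 442 440 442 437 439 439 440 442 441 443 439
  430 421 412 404 427 444]
 [549 543 512 449 438 444 438 442 443 440 43
[... 2272 characters left out ...]
37 441
  441 442]
 [515 461 444 445 449 445 447 442 419 384 359 367 402 424 436 434 435 443
  444 446]
 [513 455 442 445 449 446 443 446 442 436 433 430 438 437 438 434 437 441
  447 449]
 [524 472 445 444 449 447 447 446 447 444 441 446 439 437 434 437 437 440
  442 441]
 [549 509 450 444 447 452 445 441 439 440 439 439 439 442 440 438 440 441
  440 440]
 [541 523 478 449 443 444 441 442 440 442 437 439 439 440 442 441 443 439
  430 421]]
tray ((0.5650246143341064, -0.17314329743385315), (0.20425628125667572, 0.2250920832157135), 10.024005889892578)
[0.505  0.1659 0.06  ]
[0.505  0.1691 0.06  ]
side head [261.0803 257.6131] [254 247  15  22 274] [0.5001 0.3365 0.07  ] [0.497  0.3416 0.075 ]
```

View pics/v2.png

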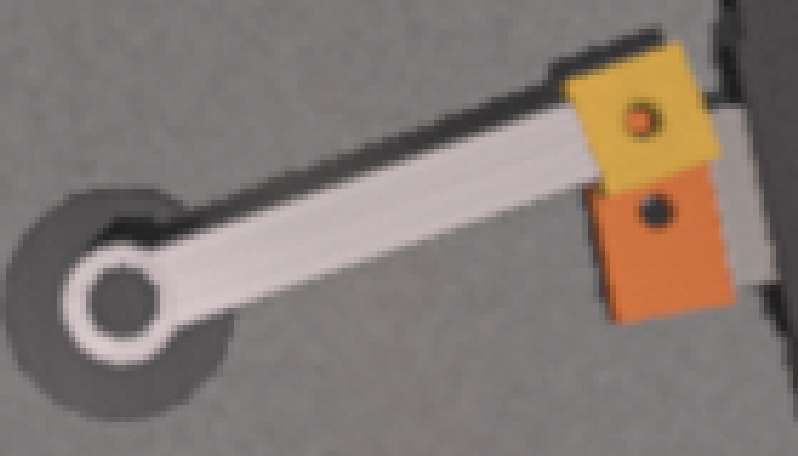

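The picture shows the eye's hole at top pixel (392.3,200.7), the tongue's hole at (394.6,216.5), still uncovered, and the pivot at about (301,232). I'll turn these into positions.

Run:
```python
from h import *
np.set_printoptions(precision=4,suppress=True)
c=r.capture("top")
e=at(c,(392.3,200.7),.068); t=at(c,(394.6,216.5),.05); print("eye",e,"tongue",t)
for z in(.07,.08,.09):
    p=at(c,(301.2,232.2),z); print(z,p,np.linalg.norm((e-p)[:2]),np.linalg.norm((t-p)[:2]))
u=np.array([np.cos(np.radians(10.1)),np.sin(np.radians(10.1))]);v=np.array([u[1],-u[0]])
# pivot from eye & hole at 200 mm each
d=(t-e)[:2];m=(t+e)[:2]/2;n=np.array([-d[1],d[0]])/np.linalg.norm(d);L=np.sqrt(.04-(d@d)/4)
for s in(1,-1): print("pivot",m+s*L*n)
pv=min((m+s*L*n for s in(1,-1)),key=lambda q:-q[1])
for n_,q in(("eye",e),("tongue",t)):
    w=q[:2]-pv; print(n_,"joint",np.arctan2(w@u,w@v))
# side check
s=r.capture("side"); print(proj(s,[e,t,[.5003,.335,.085],[.5003,.335,.07]]))
cv2.imwrite
f=s["frame"].copy(); save("s1.png",cv2.resize(f[140:200,280:360],None,fx=8,fy=8,interpolation=cv2.INTER_CUBIC))
```

```text
eye [ 0.571  -0.0212  0.068 ] tongue [ 0.5392 -0.0296  0.05  ]
0.07 [0.5066 0.1668 0.07  ] 0.19866305637326767 0.19908283865523688
0.08 [0.5066 0.1669 0.08  ] 0.19884628966412926 0.1992701595168844
0.09 [0.5066 0.1671 0.09  ] 0.1990295309877212 0.19945748080009637
pivot [ 0.6064 -0.218 ]
pivot [0.5039 0.1672]
eye joint 0.16631665217882788
tongue joint 0.0012287040504706892
[[315.0638 157.3297]
 [329.2362 166.4531]
 [261.4054 249.9478]
 [261.3954 257.0707]]
```

View pics/s1.png

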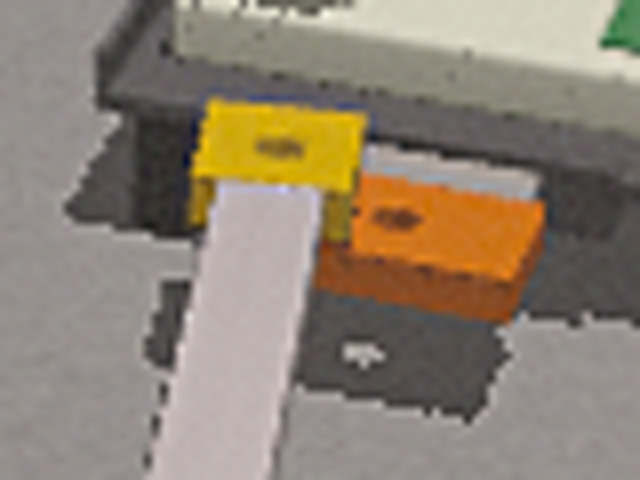

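>>> drive_tool([
  {"tz": 0.1,"hand": 0},
  {"tz": 0.1,"hand": 0},
])

```text
invalid input
```

The side view agrees with the top-view projections to within a pixel, with the eye at about (314.5,158) and the tongue hole at about (329,166.5). Each row probably needs every field, so I'll fill them all in.

>>> drive_tool([
  {"hand": 0,"tx": 0.58,"ty": 0.583,"tz": 0,"turn": 0.856},
  {"hand": 0,"tx": 0.58,"ty": 0.583,"tz": 0,"turn": 0.856},
  {"hand": 0,"tx": 0.58,"ty": 0.583,"tz": 0,"turn": 0.856},
  {"hand": 0,"tx": 0.58,"ty": 0.583,"tz": 0,"turn": 0.856},
  {"hand": 0,"tx": 0.58,"ty": 0.583,"tz": 0,"turn": 0.856},
  {"hand": 0,"tx": 0.58,"ty": 0.583,"tz": 0,"turn": 0.856},
  {"hand": 0,"tx": 0.58,"ty": 0.583,"tz": 0,"turn": 0.856},
  {"hand": 0,"tx": 0.58,"ty": 0.583,"tz": 0,"turn": 0.856},
  {"hand": 0,"tx": 0.58,"ty": 0.583,"tz": 0,"turn": 0.856},
  {"hand": 0,"tx": 0.58,"ty": 0.583,"tz": 0,"turn": 0.856},
], grip_force=15)

```text
time_s: 2.25
tcp_pos: [0.5014, -0.3059, 0.1918]
eef_rot: [-180.0, -0.0, -89.6]
contact_force: [0.4, -1.2, -1.0]
gripper_width: 0.0878
gripper_force: 0.0
```

>>> drive_tool([
  {"hand": 0,"tx": 0,"ty": 1,"tz": 0,"turn": 0},
  {"hand": 0,"tx": 0,"ty": 1,"tz": 0,"turn": 0},
  {"hand": 0,"tx": 0,"ty": 1,"tz": 0,"turn": 0},
  {"hand": 0,"tx": 0,"ty": 1,"tz": 0,"turn": 0},
  {"hand": 0,"tx": 0,"ty": 1,"tz": 0,"turn": 0},
  {"hand": 0,"tx": 0,"ty": 1,"tz": 0,"turn": 0},
  {"hand": 0,"tx": 0,"ty": 1,"tz": 0,"turn": 0},
  {"hand": 0,"tx": 0,"ty": 1,"tz": 0,"turn": 0},
  {"hand": 0,"tx": 0,"ty": 1,"tz": 0,"turn": 0},
  {"hand": 0,"tx": 0,"ty": 1,"tz": 0,"turn": 0},
])

```text
time_s: 3.25
tcp_pos: [0.4994, 0.1943, 0.1919]
eef_rot: [-180.0, 0.0, -89.9]
contact_force: [2.2, -0.4, 0.4]
gripper_width: 0.0877
gripper_force: 0.0
```

>>> drive_tool([
  {"hand": 0,"tx": 0,"ty": 0.235,"tz": 0,"turn": 0},
  {"hand": 0,"tx": 0,"ty": 0.235,"tz": 0,"turn": 0},
  {"hand": 0,"tx": 0,"ty": 0.235,"tz": 0,"turn": 0},
  {"hand": 0,"tx": 0,"ty": 0.235,"tz": -0.1,"turn": 0},
  {"hand": 0,"tx": 0,"ty": 0.235,"tz": -0.1,"turn": 0},
  {"hand": 0,"tx": 0,"ty": 0.235,"tz": -0.1,"turn": 0},
])

```text
time_s: 3.85
tcp_pos: [0.4986, 0.3316, 0.1296]
eef_rot: [179.8, -0.2, -90.0]
contact_force: [-0.5, -0.5, 1.1]
gripper_width: 0.0879
gripper_force: 0.0
```

Run:
```python
from h import *
s=r.capture("side"); f=s["frame"]; save("s2.png",cv2.resize(f[170:320,180:340],None,fx=4,fy=4,interpolation=cv2.INTER_CUBIC))
print(r.get_state()["tcp_pos"])
```

```text
[0.49989219 0.33227678 0.13167844]
```

View pics/s2.png

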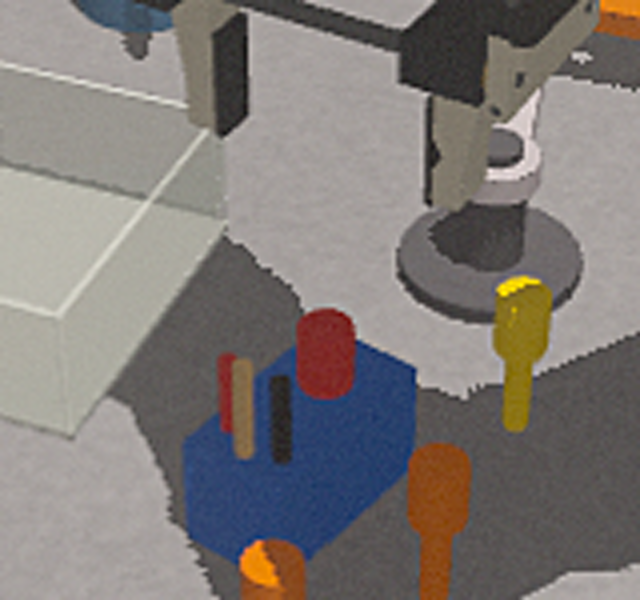

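The fingers straddle the red head (crop (325,350)), with the box and pencils clear. Going down to grip.

>>> drive_tool([
  {"hand": 0,"tx": 0,"ty": 0.004,"tz": -0.05,"turn": 0},
  {"hand": 0,"tx": 0,"ty": 0.004,"tz": -0.115,"turn": 0},
  {"hand": 0,"tx": 0,"ty": 0.004,"tz": -0.115,"turn": 0},
  {"hand": 0,"tx": 0,"ty": 0.004,"tz": -0.115,"turn": 0},
  {"hand": 1,"tx": 0,"ty": 0.004,"tz": -0.115,"turn": 0},
  {"hand": 1,"tx": 0,"ty": 0.004,"tz": -0.115,"turn": 0},
  {"hand": 1,"tx": 0,"ty": 0.004,"tz": -0.115,"turn": 0},
  {"hand": 1,"tx": 0,"ty": 0.004,"tz": -0.115,"turn": 0},
  {"hand": 1,"tx": 0,"ty": 0.004,"tz": -0.115,"turn": 0},
  {"hand": 1,"tx": 0,"ty": 0.004,"tz": -0.115,"turn": 0},
], grip_force=25)

```text
time_s: 4.9
tcp_pos: [0.4998, 0.3355, 0.0625]
eef_rot: [-180.0, 0.0, -90.0]
contact_force: [-0.2, -0.6, 0.4]
gripper_width: 0.0452
gripper_force: 0.0
```

>>> drive_tool([
  {"hand": 1,"tx": 0,"ty": 0,"tz": 0,"turn": 0},
  {"hand": 1,"tx": 0,"ty": 0,"tz": 0,"turn": 0},
  {"hand": 1,"tx": 0,"ty": 0,"tz": 0,"turn": 0},
  {"hand": 1,"tx": 0,"ty": 0,"tz": 0,"turn": 0},
  {"hand": 1,"tx": 0,"ty": 0,"tz": 0,"turn": 0},
  {"hand": 1,"tx": 0,"ty": 0,"tz": 0,"turn": 0},
])

```text
time_s: 5.5
tcp_pos: [0.4998, 0.3355, 0.0623]
eef_rot: [180.0, -0.0, -90.0]
contact_force: [0.2, 0.8, 0.0]
gripper_width: 0.0016
gripper_force: 0.0
```

Run:
```python
from h import *
s=r.capture("side"); f=s["frame"]; save("s3.png",np.hstack([cv2.resize(f[200:320,200:330],None,fx=4,fy=4,interpolation=cv2.INTER_CUBIC),cv2.resize(r.capture("top")["frame"][180:300,160:228],None,fx=4,fy=4)]))
print(r.get_state())
```

```text
{'time_s': 5.6, 'joints': array([ 5.24552084e+01,  2.01492380e+01, -1.82513631e+01, -5.79735370e-05,
       -5.16000013e+01, -5.24216789e+01]), 'qd': array([-0.07097021, -0.05997665, -0.02734213, -0.16112111,  0.02956426,
        0.0509745 ]), 'joint_torque': array([ 2.47962038e-03, -5.27511942e+01,  2.43834186e+01,  5.82651481e+00,
       -4.11370187e-02, -8.08224399e-05]), 'tcp_pos': array([0.49975246, 0.33549208, 0.06237215]), 'eef_rot': array([ 1.79999597e+02, -4.49789094e-04, -8.99665064e+01]), 'contact_force': array([0.68895344, 0.5266051 , 0.54325502]), 'moment': array([ 0.03837311,  0.11486698, -0.01123337]), 'gripper_force': 0.0, 'gripper_width': 0.0005263877295972726}
```

View pics/s3.png

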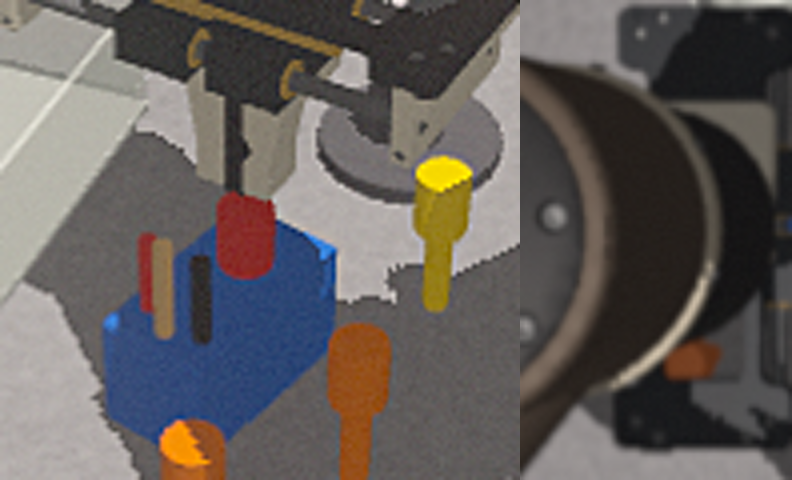

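Run:
```python
from h import *
np.set_printoptions(precision=4,suppress=True)
s=r.capture("side")
print(proj(s,[[.4999,.3323,.1317],[.4998,.3355,.0623],[.4998,.3355,.0813],[.4998,.3355,.055],[.4998,.3355,.085],[.4998,.31,.0623],[.4998,.325,.0623]]))
f=s["frame"]; hs=cv2.cvtColor(f,cv2.COLOR_RGB2HSV);h=hs[...,0].astype(int)
m=(((h<5)|(h>172))&(hs[...,1]>140)&(hs[...,2]>60)); k,l,st,ce=cv2.connectedComponentsWithStats(m.astype(np.uint8))
print([(a.tolist(),b) for a,b in zip(st,ce) if a[4]>30])
save("s4.png",cv2.resize(f[190:290,215:315],None,fx=6,fy=6,interpolation=cv2.INTER_NEAREST))
```

```text
[[262.5286 225.9646]
 [261.5001 260.938 ]
 [261.5139 251.9862]
 [261.4952 264.3136]
 [261.5167 250.2146]
 [269.1411 252.4262]
 [264.6859 257.3901]]
[([0, 0, 560, 420, 234383], array([279.2919, 209.4362])), ([387, 188, 16, 37, 488], array([395.0184, 206.0697])), ([254, 248, 15, 22, 272], array([260.6838, 258.4007])), ([235, 259, 4, 19, 57], array([236.0526, 267.6842]))]
```

View pics/s4.png

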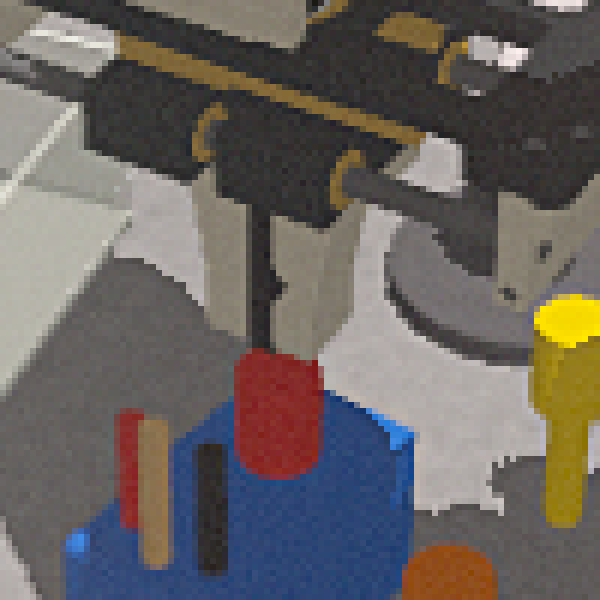

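The shut finger tips show at side pixel (259,248), just above the head. The reported TCP should project to (261,261), so the hand seems higher than reported, or off along the ray. I'll check by touch.

>>> drive_tool([
  {"hand": 1,"tx": 0,"ty": 0,"tz": -0.002,"turn": 0},
  {"hand": 1,"tx": 0,"ty": 0,"tz": -0.004,"turn": 0},
  {"hand": 1,"tx": 0,"ty": 0,"tz": -0.006,"turn": 0},
  {"hand": 1,"tx": 0,"ty": 0,"tz": -0.006,"turn": 0},
])

```text
time_s: 6.05
tcp_pos: [0.4996, 0.3354, 0.0585]
eef_rot: [180.0, -0.0, -90.0]
contact_force: [-0.2, 0.5, -0.6]
gripper_width: 0.0005
gripper_force: 0.0
```

Run:
```python
from h import *
# compare TCP reading with FK-free checks: top-view of gripper
c=r.capture("top"); save("t5.png",c["frame"]); s=r.capture("side"); save("s5.png",s["frame"])
print(r.get_state()["tcp_pos"],r.get_state()["contact_force"])
```

```text
[0.49974859 0.33548708 0.05869006] [-0.1343749  -0.12040806 -0.36225641]
```

>>> drive_tool([
  {"hand": 1,"tx": 0,"ty": 0,"tz": -0.002,"turn": 0},
  {"hand": 1,"tx": 0,"ty": 0,"tz": -0.003,"turn": 0},
  {"hand": 1,"tx": 0,"ty": 0,"tz": -0.003,"turn": 0},
])

```text
time_s: 6.45
tcp_pos: [0.4997, 0.3355, 0.0568]
eef_rot: [180.0, -0.0, -90.0]
contact_force: [-0.8, 0.1, 0.3]
gripper_width: 0.0006
gripper_force: 0.0
```

Run:
```python
from h import *
s=r.capture("side"); f=s["frame"]
a=cv2.resize(f[190:290,205:305],None,fx=4,fy=4,interpolation=cv2.INTER_CUBIC)
t=r.capture("top")["frame"]
b=cv2.resize(t[170:310,140:280],(400,400),interpolation=cv2.INTER_CUBIC); save("v6.png",np.hstack([a,b]))
print(r.get_state()["tcp_pos"],r.get_state()["contact_force"])
```

```text
[0.49975171 0.3354764  0.05695117] [ 0.50859712  0.79160724 -0.11048494]
```

View pics/v6.png

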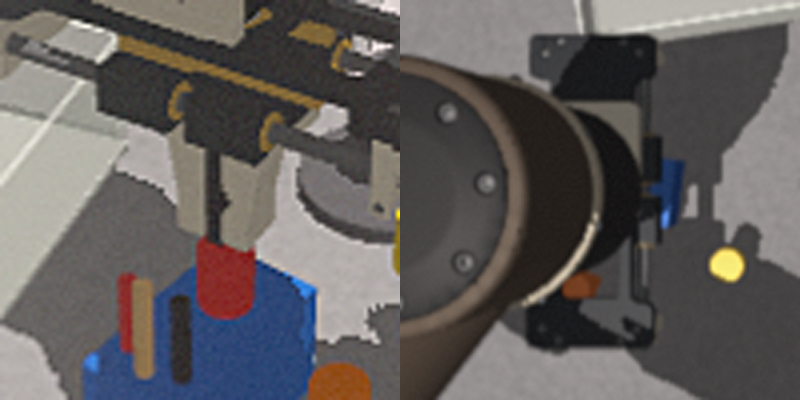

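The tips now cover the top edge of the head (crop (225,243)), so they are above it. The real tip height is about 28 mm more than reported. I'll confirm with a light touch.

>>> drive_tool([
  {"hand": 1,"tx": 0,"ty": 0,"tz": -0.002,"turn": 0},
  {"hand": 1,"tx": 0,"ty": 0,"tz": -0.004,"turn": 0},
  {"hand": 1,"tx": 0,"ty": 0,"tz": -0.004,"turn": 0},
])

```text
time_s: 6.85
tcp_pos: [0.4997, 0.3354, 0.0543]
eef_rot: [180.0, -0.0, -90.0]
contact_force: [0.4, -0.3, -0.8]
gripper_width: 0.0002
gripper_force: 0.0
```

>>> drive_tool([
  {"hand": 1,"tx": 0,"ty": 0,"tz": -0.003,"turn": 0},
  {"hand": 1,"tx": 0,"ty": 0,"tz": -0.006,"turn": 0},
  {"hand": 1,"tx": 0,"ty": 0,"tz": -0.006,"turn": 0},
])

```text
time_s: 7.15
tcp_pos: [0.4996, 0.3353, 0.0506]
eef_rot: [180.0, -0.0, -90.0]
contact_force: [-0.2, -0.3, -0.1]
gripper_width: 0.0004
gripper_force: 0.0
```

Run:
```python
from h import *
s=r.capture("side"); f=s["frame"]; hs=cv2.cvtColor(f,cv2.COLOR_RGB2HSV);h=hs[...,0].astype(int)
m=(((h<6)|(h>170))&(hs[...,1]>120)&(hs[...,2]>50))[244:274,250:274]
for row in m: print("".join(".#"[int(x)] for x in row))
a=cv2.resize(f[180:290,205:315],None,fx=5,fy=5,interpolation=cv2.INTER_CUBIC); save("v7.png",a)
```

```text
........................
........................
........................
........................
........................
........................
........................
........................
....###.................
....###.................
....######.#............
....##########...##.....
....###############.....
....###############.....
....###############.....
....##############......
....##############......
....##############......
....##############......
....##############......
....##############......
.....#############......
.....#############......
......###########.......
.......#########........
..........###...........
........................
........................
........................
........................
```

View pics/v7.png

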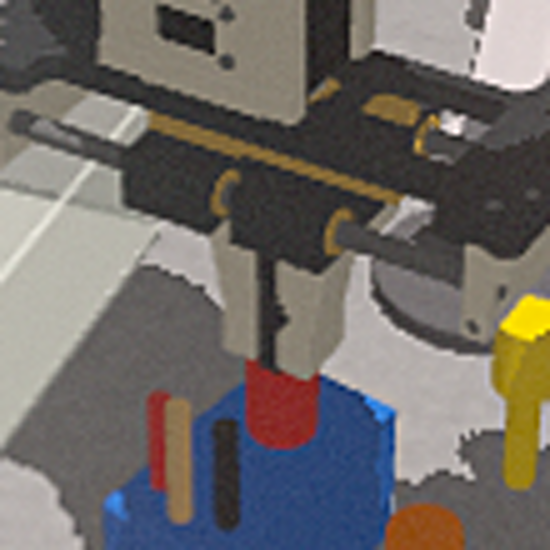

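Run:
```python
from h import *
np.set_printoptions(precision=4,suppress=True)
c=r.capture("top"); s=r.capture("side")
for z in(.12,.16,.2): print(z,at(c,(207,237),z))
print(proj(c,[[.4996,.3353,.0506],[.4996,.3353,.2]]))
print(c["cx"],c["cy"],c["fy"],c["D"],s["D"],s["cx"],s["cy"],s["fy"])
print(np.array(s["world_from_camera"]))
# ray through observed tip in side view
o,d=ray(s,(260,254.5))
for y in(.30,.32,.3355,.345,.36,.37): print(o+d*(y-o[1])/d[1])
for lab in("pin_head","tidy"):
    for n,cc in(("side",s),("top",c)):
        print(lab,n,[(x["extent"],round(x["score"],2)) for x in r.trace(lab,n)[:4]])
```

```text
0.12 [0.4973 0.3507 0.12  ]
0.16 [0.4977 0.3424 0.16  ]
0.2 [0.4981 0.3341 0.2   ]
[[221.0937 235.6145]
 [206.3065 236.1193]]
282.4281156359229 205.32265245487415 415.6969944264339 [-0.0324  0.      0.      0.      0.    ] [-0.1548  0.      0.      0.      0.    ] 272.6543434237865 200.4887904336795 510.22617438507217
[[-0.8728 -0.2797  0.4001  0.1766]
 [-0.4879  0.4766 -0.7313  0.8915]
 [ 0.0139 -0.8334 -0.5524  0.608 ]
 [ 0.      0.      0.      1.    ]]
[0.5235 0.3    0.0408]
[0.5117 0.32   0.06  ]
[0.5027 0.3355 0.0748]
[0.4971 0.345  0.0839]
[0.4883 0.36   0.0983]
[0.4824 0.37   0.1079]
pin_head side [([238.4, 304.7, 256.0, 346.2], 0.8), ([284.3, 283.1, 300.2, 322.5], 0.72), ([300.8, 238.0, 318.0, 277.3], 0.71), ([255.0, 252.7, 269.9, 270.3], 0.6)]
pin_head top [([198.2, 264.3, 207.9, 274.0], 0.55)]
tidy side [([225.0, 254.1, 284.4, 305.7], 0.56)]
tidy top [([229.6, 225.3, 238.7, 253.1], 0.55)]
```

The geometry fits: the finger front is at y≈0.345 with the tip at z≈0.084, so it is just over the head's top disc. I'll keep going down until it touches.

>>> drive_tool([
  {"hand": 1,"tx": 0,"ty": 0,"tz": -0.002,"turn": 0},
  {"hand": 1,"tx": 0,"ty": 0,"tz": -0.004,"turn": 0},
  {"hand": 1,"tx": 0,"ty": 0,"tz": -0.004,"turn": 0},
])

```text
time_s: 7.8
tcp_pos: [0.5003, 0.3358, 0.05]
eef_rot: [-179.9, 0.0, -89.9]
contact_force: [-2.8, -2.0, 10.9]
gripper_width: 0.0005
gripper_force: 5.5
```

Contact at reading z=0.050, so true tip height is reading + 35 mm. Now raise a little, open, go down to reading ≈0.027 and grip.

>>> drive_tool([
  {"hand": 0.3,"tx": 0,"ty": 0,"tz": 0.02,"turn": 0},
  {"hand": 0.3,"tx": 0,"ty": 0,"tz": 0.02,"turn": 0},
  {"hand": 0.3,"tx": 0,"ty": 0,"tz": 0.02,"turn": 0},
  {"hand": 0.3,"tx": 0,"ty": 0,"tz": 0.02,"turn": 0},
  {"hand": 0.3,"tx": 0,"ty": 0,"tz": 0.02,"turn": 0},
  {"hand": 0.3,"tx": 0,"ty": 0,"tz": 0.02,"turn": 0},
  {"hand": 0.3,"tx": 0,"ty": 0,"tz": 0.02,"turn": 0},
  {"hand": 0.3,"tx": 0,"ty": 0,"tz": 0.02,"turn": 0},
])

```text
time_s: 8.6
tcp_pos: [0.4997, 0.3355, 0.0604]
eef_rot: [180.0, -0.0, -90.0]
contact_force: [-0.3, 0.2, -0.1]
gripper_width: 0.0581
gripper_force: 0.0
```

>>> drive_tool([
  {"hand": 0.3,"tx": 0,"ty": 0,"tz": -0.02,"turn": 0},
  {"hand": 0.3,"tx": 0,"ty": 0,"tz": -0.055,"turn": 0},
  {"hand": 0.3,"tx": 0,"ty": 0,"tz": -0.055,"turn": 0},
  {"hand": 1,"tx": 0,"ty": 0,"tz": -0.055,"turn": 0},
  {"hand": 1,"tx": 0,"ty": 0,"tz": -0.055,"turn": 0},
  {"hand": 1,"tx": 0,"ty": 0,"tz": -0.055,"turn": 0},
  {"hand": 1,"tx": 0,"ty": 0,"tz": -0.055,"turn": 0},
  {"hand": 1,"tx": 0,"ty": 0,"tz": -0.055,"turn": 0},
  {"hand": 1,"tx": 0,"ty": 0,"tz": -0.055,"turn": 0},
  {"hand": 1,"tx": 0,"ty": 0,"tz": -0.055,"turn": 0},
])

```text
time_s: 9.6
tcp_pos: [0.4999, 0.3357, 0.0279]
eef_rot: [-180.0, 0.0, -90.0]
contact_force: [-0.2, 0.3, 3.4]
gripper_width: 0.0235
gripper_force: 25.0
```

Gripped (width 23.5 mm, 25 N). Lift and carry it to the eye.

>>> drive_tool([
  {"hand": 1,"tx": 0,"ty": 0,"tz": 0.2,"turn": 0},
  {"hand": 1,"tx": 0,"ty": 0,"tz": 0.2,"turn": 0},
  {"hand": 1,"tx": 0,"ty": 0,"tz": 0.2,"turn": 0},
  {"hand": 1,"tx": 0.118,"ty": -0.595,"tz": 0.2,"turn": 0},
  {"hand": 1,"tx": 0.118,"ty": -0.595,"tz": 0.2,"turn": 0},
  {"hand": 1,"tx": 0.118,"ty": -0.595,"tz": 0.2,"turn": 0},
  {"hand": 1,"tx": 0.118,"ty": -0.595,"tz": 0.2,"turn": 0},
  {"hand": 1,"tx": 0.118,"ty": -0.595,"tz": 0.2,"turn": 0},
  {"hand": 1,"tx": 0.118,"ty": -0.595,"tz": 0.2,"turn": 0},
  {"hand": 1,"tx": 0.118,"ty": -0.595,"tz": 0.2,"turn": 0},
])

```text
time_s: 10.6
tcp_pos: [0.5678, -0.0098, 0.1477]
eef_rot: [-180.0, 0.0, -89.9]
contact_force: [1.2, 0.3, -0.6]
gripper_width: 0.0234
gripper_force: 25.0
```

>>> drive_tool([
  {"hand": 1,"tx": 0,"ty": -0.026,"tz": 0,"turn": 0},
  {"hand": 1,"tx": 0,"ty": -0.026,"tz": 0,"turn": 0},
  {"hand": 1,"tx": 0,"ty": -0.026,"tz": 0,"turn": 0},
])

```text
time_s: 10.9
tcp_pos: [0.5676, -0.0234, 0.1474]
eef_rot: [180.0, 0.0, -90.0]
contact_force: [0.4, 0.6, -0.6]
gripper_width: 0.0233
gripper_force: 25.0
```

```bash
cat > m.py <<'E'
from h import *
np.set_printoptions(precision=4,suppress=True)
s=r.capture("side"); f=s["frame"]; st=r.get_state(); p=st["tcp_pos"]; print(p,st["contact_force"],st["gripper_width"])
tip=p+[0,0,-.017]; q=proj(s,[tip,tip+[0,0,.044],[.571,-.0212,.068]]); print("pred tip, shank top, eye",q)
x,y=q[0].astype(int); a=cv2.resize(f[y-45:y+45,x-60:x+60],None,fx=6,fy=6,interpolation=cv2.INTER_CUBIC)
save("side_m.png",a); print("crop origin",x-60,y-45)
E
python3 m.py
```

```text
[ 0.5677 -0.0228  0.1475] [ 0.2192 -0.0522 -0.0736] 0.023292092470613306
pred tip, shank top, eye [[318.4531 131.8185]
 [319.7017 112.9091]
 [315.088  157.3287]]
crop origin 258 86
```

View pics/side_m.png

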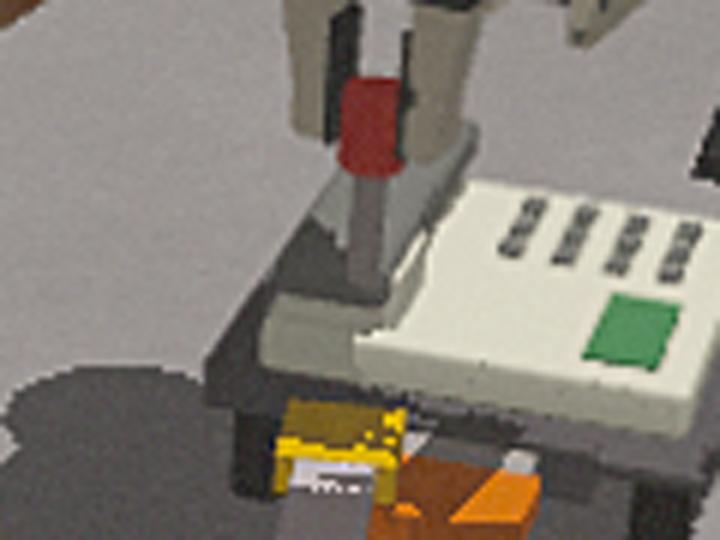

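The pin hangs straight, with its tip at side pixel (318.2,132.7) against a predicted (318.5,131.8), so tip z = reading − 17 mm. Moving over the eye and down to just above it.

>>> drive_tool([
  {"hand": 1,"tx": 0.0055,"ty": 0.003,"tz": -0.05,"turn": 0},
  {"hand": 1,"tx": 0.0055,"ty": 0.003,"tz": -0.09,"turn": 0},
  {"hand": 1,"tx": 0.0055,"ty": 0.003,"tz": -0.098,"turn": 0},
  {"hand": 1,"tx": 0.0055,"ty": 0.003,"tz": -0.098,"turn": 0},
])

```text
time_s: 11.35
tcp_pos: [0.5707, -0.0206, 0.0883]
eef_rot: [179.9, -0.0, -89.9]
contact_force: [0.3, 0.3, 0.0]
gripper_width: 0.0229
gripper_force: 25.0
```

>>> drive_tool([
  {"hand": 1,"tx": 0,"ty": 0,"tz": -0.003,"turn": 0},
  {"hand": 1,"tx": 0,"ty": 0,"tz": -0.005,"turn": 0},
  {"hand": 1,"tx": 0,"ty": 0,"tz": -0.006,"turn": 0},
  {"hand": 1,"tx": 0,"ty": 0,"tz": -0.006,"turn": 0},
])

```text
time_s: 11.75
tcp_pos: [0.5714, -0.0216, 0.0857]
eef_rot: [-180.0, 0.0, -90.0]
contact_force: [0.0, -0.4, -1.4]
gripper_width: 0.0233
gripper_force: 25.0
```

>>> drive_tool([
  {"hand": 1,"tx": 0,"ty": 0,"tz": -0.002,"turn": 0},
  {"hand": 1,"tx": 0,"ty": 0,"tz": -0.004,"turn": 0},
  {"hand": 1,"tx": 0,"ty": 0,"tz": -0.005,"turn": 0},
  {"hand": 1,"tx": 0,"ty": 0,"tz": -0.005,"turn": 0},
])

```text
time_s: 12.15
tcp_pos: [0.5711, -0.0217, 0.082]
eef_rot: [180.0, -0.0, -90.0]
contact_force: [0.0, -0.3, -1.9]
gripper_width: 0.0231
gripper_force: 25.0
```

>>> drive_tool([
  {"hand": 1,"tx": 0,"ty": 0,"tz": -0.002,"turn": 0},
  {"hand": 1,"tx": 0,"ty": 0,"tz": -0.004,"turn": 0},
  {"hand": 1,"tx": 0,"ty": 0,"tz": -0.006,"turn": 0},
  {"hand": 1,"tx": 0,"ty": 0,"tz": -0.006,"turn": 0},
])

```text
time_s: 12.55
tcp_pos: [0.571, -0.0217, 0.0783]
eef_rot: [180.0, -0.0, -90.0]
contact_force: [0.4, -1.0, 0.1]
gripper_width: 0.023
gripper_force: 25.0
```

>>> drive_tool([
  {"hand": 1,"tx": 0,"ty": 0,"tz": -0.003,"turn": 0},
  {"hand": 1,"tx": 0,"ty": 0,"tz": -0.006,"turn": 0},
  {"hand": 1,"tx": 0,"ty": 0,"tz": -0.008,"turn": 0},
  {"hand": 1,"tx": 0,"ty": 0,"tz": -0.008,"turn": 0},
  {"hand": 1,"tx": 0,"ty": 0,"tz": -0.008,"turn": 0},
])

```text
time_s: 13.05
tcp_pos: [0.5711, -0.0216, 0.0737]
eef_rot: [180.0, -0.0, -90.0]
contact_force: [0.4, 0.3, -0.7]
gripper_width: 0.0231
gripper_force: 25.0
```

```bash
python3 m.py
python3 - <<'E'
import numpy as np
# swing plan: commanded start at joint ~.166; circle about pivot (from eye)
pv=np.array([.5039,.1672]); a0=np.array([.5710,-.0217])-pv; R=np.hypot(*a0); t0=np.arctan2(a0[1],a0[0]); th=np.arctan2(-.0296-.1672,.5392-.5039); print(R,np.degrees([t0,th]))
for t in np.linspace(t0,th,9): p=R*np.array([np.cos(t),np.sin(t)])-a0; print(p,p/.6)
E
```

```text
[ 0.5712 -0.0216  0.0738] [-0.0793 -0.1729 -0.9077] 0.023142344609782636
pred tip, shank top, eye [[314.8041 161.6698]
 [315.9649 143.9887]
 [315.088  157.3287]]
crop origin 254 116
0.20046351288950312 [-70.44422909 -79.83099815]
[-1.38777878e-17  0.00000000e+00] [-2.31296463e-17  0.00000000e+00]
[-0.00388224 -0.00133442] [-0.00647039 -0.00222403]
[-0.00779098 -0.00258906] [-0.01298497 -0.0043151 ]
[-0.0117246 -0.0037634] [-0.019541   -0.00627233]
[-0.01568144 -0.00485694] [-0.02613574 -0.0080949 ]
[-0.01965985 -0.00586923] [-0.03276641 -0.00978205]
[-0.02365815 -0.00679984] [-0.03943025 -0.01133306]
[-0.02767467 -0.00764837] [-0.04612444 -0.01274729]
[-0.03170772 -0.00841449] [-0.05284619 -0.01402414]
```

Tip about 11 mm down in the eye, no force. Swing the arm along its arc.

>>> drive_tool([
  {"hand": 1,"tx": -0.0065,"ty": -0.0022,"tz": 0,"turn": 0},
  {"hand": 1,"tx": -0.013,"ty": -0.0043,"tz": 0,"turn": 0},
  {"hand": 1,"tx": -0.0195,"ty": -0.0063,"tz": 0,"turn": 0},
  {"hand": 1,"tx": -0.0261,"ty": -0.0081,"tz": 0,"turn": 0},
  {"hand": 1,"tx": -0.0328,"ty": -0.0098,"tz": 0,"turn": 0},
  {"hand": 1,"tx": -0.0394,"ty": -0.0113,"tz": 0,"turn": 0},
  {"hand": 1,"tx": -0.0461,"ty": -0.0127,"tz": 0,"turn": 0},
  {"hand": 1,"tx": -0.0528,"ty": -0.014,"tz": 0,"turn": 0},
  {"hand": 1,"tx": -0.0528,"ty": -0.014,"tz": 0,"turn": 0},
  {"hand": 1,"tx": -0.0528,"ty": -0.014,"tz": 0,"turn": 0},
])

```text
time_s: 14.1
tcp_pos: [0.5387, -0.0301, 0.0736]
eef_rot: [179.9, -0.0, -90.0]
contact_force: [0.4, 0.6, -0.6]
gripper_width: 0.0231
gripper_force: 25.0
```

```bash
python3 m.py
python3 - <<'E'
from h import *
st=r.get_state(); print(st["moment"])
E
```

```text
[ 0.5388 -0.0301  0.0735] [ 0.0982  0.0059 -1.3365] 0.02283869082774495
pred tip, shank top, eye [[329.7033 163.8462]
 [331.1839 146.1187]
 [315.088  157.3287]]
crop origin 269 118
[0.01738774 0.11962915 0.05007964]
```

Run:
```python
from h import *
s=r.capture("side"); h=cv2.cvtColor(s["frame"],cv2.COLOR_RGB2HSV)
m=((h[...,0]>20)&(h[...,0]<32)&(h[...,1]>150)&(h[...,2]>60)); m[:140]=0;m[185:]=0;m[:,:270]=0;m[:,380:]=0
y,x=np.nonzero(m); print(x.min(),x.max(),y.min(),y.max(),cen(m),m.sum())
print(proj(s,[[.571,-.0212,.068],[.5388,-.0301,.068]]))
```

```text
317 340 154 172 [330.01086957 161.8423913 ] 184
[[315.08801975 157.32870627]
 [330.07095602 159.28668962]]
```

>>> drive_tool([
  {"hand": 1,"tx": 0,"ty": 0,"tz": -0.004,"turn": 0},
  {"hand": 1,"tx": 0,"ty": 0,"tz": -0.007,"turn": 0},
  {"hand": 1,"tx": 0,"ty": 0,"tz": -0.01,"turn": 0},
  {"hand": 1,"tx": 0,"ty": 0,"tz": -0.01,"turn": 0},
])

```text
time_s: 14.6
tcp_pos: [0.5391, -0.0301, 0.0673]
eef_rot: [179.9, -0.0, -90.0]
contact_force: [-0.3, 0.2, -0.2]
gripper_width: 0.0232
gripper_force: 25.0
```

The eye followed the pin (block around side pixel (330,162)). Tip is at tongue level; feel downward gently.

>>> drive_tool([
  {"hand": 1,"tx": 0,"ty": 0,"tz": -0.001,"turn": 0},
  {"hand": 1,"tx": 0,"ty": 0,"tz": -0.003,"turn": 0},
  {"hand": 1,"tx": 0,"ty": 0,"tz": -0.004,"turn": 0},
  {"hand": 1,"tx": 0,"ty": 0,"tz": -0.004,"turn": 0},
])

```text
time_s: 15.0
tcp_pos: [0.5394, -0.03, 0.0653]
eef_rot: [180.0, -0.0, -90.0]
contact_force: [-0.5, 0.2, -0.9]
gripper_width: 0.0234
gripper_force: 25.0
```

>>> drive_tool([
  {"hand": 1,"tx": 0,"ty": 0,"tz": -0.001,"turn": 0},
  {"hand": 1,"tx": 0,"ty": 0,"tz": -0.003,"turn": 0},
  {"hand": 1,"tx": 0,"ty": 0,"tz": -0.004,"turn": 0},
  {"hand": 1,"tx": 0,"ty": 0,"tz": -0.004,"turn": 0},
])

```text
time_s: 15.4
tcp_pos: [0.5394, -0.03, 0.0628]
eef_rot: [180.0, -0.0, -90.0]
contact_force: [0.9, -0.2, -0.9]
gripper_width: 0.0236
gripper_force: 25.0
```

No force with the tip 4 mm below the tongue top, so it is in the hole. Continue down.

>>> drive_tool([
  {"hand": 1,"tx": 0,"ty": 0,"tz": -0.002,"turn": 0},
  {"hand": 1,"tx": 0,"ty": 0,"tz": -0.005,"turn": 0},
  {"hand": 1,"tx": 0,"ty": 0,"tz": -0.008,"turn": 0},
  {"hand": 1,"tx": 0,"ty": 0,"tz": -0.01,"turn": 0},
  {"hand": 1,"tx": 0,"ty": 0,"tz": -0.01,"turn": 0},
])

```text
time_s: 15.9
tcp_pos: [0.5393, -0.03, 0.0567]
eef_rot: [180.0, -0.0, -90.0]
contact_force: [-0.5, -0.3, -0.4]
gripper_width: 0.0231
gripper_force: 25.0
```

>>> drive_tool([
  {"hand": 1,"tx": 0,"ty": 0,"tz": -0.003,"turn": 0},
  {"hand": 1,"tx": 0,"ty": 0,"tz": -0.006,"turn": 0},
  {"hand": 1,"tx": 0,"ty": 0,"tz": -0.009,"turn": 0},
  {"hand": 1,"tx": 0,"ty": 0,"tz": -0.009,"turn": 0},
])

```text
time_s: 16.3
tcp_pos: [0.5393, -0.03, 0.0512]
eef_rot: [180.0, -0.0, -90.0]
contact_force: [-0.4, -0.7, -1.0]
gripper_width: 0.0238
gripper_force: 25.0
```

>>> drive_tool([
  {"hand": 1,"tx": 0,"ty": 0,"tz": -0.003,"turn": 0},
  {"hand": 1,"tx": 0,"ty": 0,"tz": -0.006,"turn": 0},
  {"hand": 1,"tx": 0,"ty": 0,"tz": -0.009,"turn": 0},
  {"hand": 1,"tx": 0,"ty": 0,"tz": -0.012,"turn": 0},
  {"hand": 1,"tx": 0,"ty": 0,"tz": -0.012,"turn": 0},
])

```text
time_s: 16.8
tcp_pos: [0.5393, -0.03, 0.0441]
eef_rot: [180.0, -0.0, -90.0]
contact_force: [-1.1, -0.5, -1.4]
gripper_width: 0.0234
gripper_force: 25.0
```

>>> drive_tool([
  {"hand": 1,"tx": 0,"ty": 0,"tz": -0.001,"turn": 0},
  {"hand": 1,"tx": 0,"ty": 0,"tz": -0.002,"turn": 0},
  {"hand": 1,"tx": 0,"ty": 0,"tz": -0.003,"turn": 0},
  {"hand": 1,"tx": 0,"ty": 0,"tz": -0.003,"turn": 0},
])

```text
time_s: 17.2
tcp_pos: [0.5394, -0.03, 0.0425]
eef_rot: [180.0, 0.0, -90.0]
contact_force: [-0.0, 0.4, -0.7]
gripper_width: 0.0231
gripper_force: 25.0
```

>>> drive_tool([
  {"hand": 1,"tx": 0,"ty": 0,"tz": -0.001,"turn": 0},
  {"hand": 1,"tx": 0,"ty": 0,"tz": -0.002,"turn": 0},
  {"hand": 1,"tx": 0,"ty": 0,"tz": -0.003,"turn": 0},
  {"hand": 1,"tx": 0,"ty": 0,"tz": -0.003,"turn": 0},
])

```text
time_s: 17.6
tcp_pos: [0.5396, -0.03, 0.0411]
eef_rot: [-180.0, -0.0, -90.0]
contact_force: [-0.1, 0.2, 3.5]
gripper_width: 0.0233
gripper_force: 25.0
```

Contact at 0.041, exactly where home was predicted. One more light press to confirm.

>>> drive_tool([
  {"hand": 1,"tx": 0,"ty": 0,"tz": -0.0008,"turn": 0},
  {"hand": 1,"tx": 0,"ty": 0,"tz": -0.0015,"turn": 0},
  {"hand": 1,"tx": 0,"ty": 0,"tz": -0.0015,"turn": 0},
])

```text
time_s: 17.9
tcp_pos: [0.5401, -0.0299, 0.0409]
eef_rot: [-179.9, 0.0, -89.9]
contact_force: [-2.6, 1.0, 10.7]
gripper_width: 0.0235
gripper_force: 25.0
```

Firm stop at 11 N. Relieve, open, and retreat upward.

>>> drive_tool([
  {"hand": 1,"tx": 0,"ty": 0,"tz": 0.0015,"turn": 0},
  {"hand": 0.3,"tx": 0,"ty": 0,"tz": 0.0015,"turn": 0},
  {"hand": 0.3,"tx": 0,"ty": 0,"tz": 0.0015,"turn": 0},
  {"hand": 0.3,"tx": 0,"ty": 0,"tz": 0.0015,"turn": 0},
  {"hand": 0.3,"tx": 0,"ty": 0,"tz": 0.0015,"turn": 0},
  {"hand": 0.3,"tx": 0,"ty": 0,"tz": 0.0015,"turn": 0},
  {"hand": 0.3,"tx": 0,"ty": 0,"tz": 0.05,"turn": 0},
  {"hand": 0.3,"tx": 0,"ty": 0,"tz": 0.15,"turn": 0},
  {"hand": 0.3,"tx": 0,"ty": 0,"tz": 0.2,"turn": 0},
  {"hand": 0.3,"tx": 0,"ty": 0,"tz": 0.2,"turn": 0},
])

```text
time_s: 18.9
tcp_pos: [0.5432, -0.0297, 0.1661]
eef_rot: [-179.4, 0.1, -89.9]
contact_force: [0.4, 0.9, 0.3]
gripper_width: 0.0612
gripper_force: 0.0
```

Run:
```python
from h import *
s=r.capture("side"); f=s["frame"]; print(r.get_state()["tcp_pos"],r.get_state()["gripper_width"])
print(proj(s,[[.5393,-.030,.068],[.5393,-.03,.098]]))
save("fin.png",cv2.resize(f[110:200,270:390],None,fx=6,fy=6,interpolation=cv2.INTER_CUBIC))
```

```text
[ 0.54142303 -0.02959789  0.16310516] 0.06110082045006462
[[329.84430977 159.24882817]
 [330.85303248 147.11248491]]
```

View pics/fin.png

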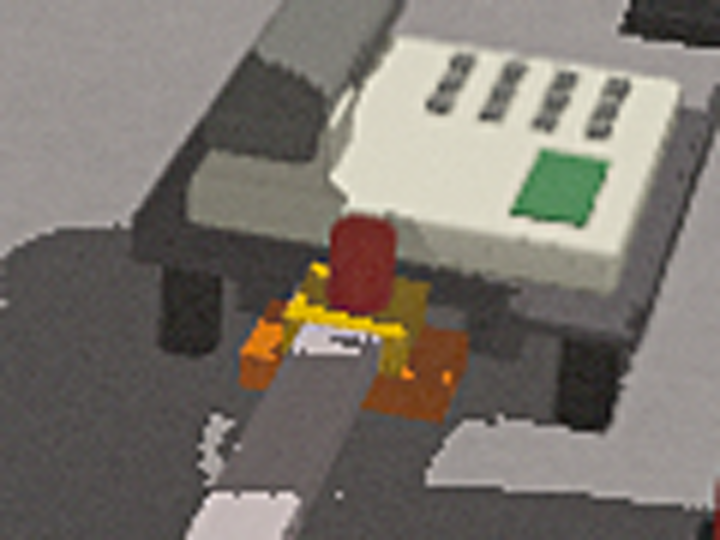

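The red head (crop (362,262)) sits flush and upright on the yellow eye over the tongue, and the hand is clear. Handing in.

```bash
python3 -c "
from plant import r
print(r.close_job())"
```

```text
the job is handed in; nothing more can be done
None
```

The red pin is through the arm's eye and the tongue, with its head on the arm against a firm stop at about 11 N; I let go and handed the job in, but no verdict came back.

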